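# Tighten a swivel mount's lock ring with a pin spanner

### The job

On the jeweller's bench, take the two-pin spanner from its wooden rest, feel both of its pins into the two holes of the swivel mount's steel lock ring without forcing it, and turn the ring clockwise (seen from above) until it comes up tight against its stop. Then draw the spanner out and put it back upright in its rest, letting go of it; turn the ring with the spanner only, press lightly all the while, and leave the other things on the bench where they are.

Things in the scene. Friction and masses are not known exactly. Their poses are not given: they have to be found in the camera images.
- mount: swivel mount, fixed to the bench: round dark cast base 128 mm across, 26 mm high; on it a grey swivel head 92 mm across, 19 mm high; on that the steel lock ring. Origin at the centre of its underside, z up. The head is set at an unmeasured angle a, -0.4 to 0.4 rad from the base (anticlockwise from above positive), too stiff to be turned by the work
- ring_top (a point): centre of the lock ring's flat upper face, 55 mm above the mount's underside; fixed to the mount, axes as mount (does not turn with the ring). Ring 92 mm across, 10 mm thick, bore 38 mm, in the bore a brass boss 3 mm below the face. Two round holes, 11 mm in diameter and 10 mm deep, slightly chamfered, lie opposite each other, each 31 mm from the axis
- lock_ring (a joint): angle of the lock ring on the head, rad, growing clockwise seen from above (tightening). Starts at 0 to 0.2 (loose); its stop is at 1.2. About 0.22 N m of steady friction; stays where left. The direction of the line through its holes is not measured: it is the y axis of ring_top turned anticlockwise by a (the head's unknown angle) minus this joint's value
- spanner_grip (a point): centre of the spanner's upright square handle of pale wood, 22 by 22 mm (faces along x and y), 60 mm long, half above and half below this point. One piece, 80 mm high, 0.15 to 0.31 kg. Under the handle a flat dark steel cross plate 76 mm (along x) by 30 mm by 8 mm thick, its underside 38 mm below this point; under it two pins. Stands in its rest at the start
- spanner_pins (a point): on the spanner, half-way between its two pin tips, 50 mm below spanner_grip, same axes. The round steel pins point down, 6 mm in diameter, 12 mm long, the last 3 mm tapering to 3.6 mm, at x = +31 and -31 mm; the spanner is the same turned half round. With the pins fully home in the ring this point lies 10 mm below ring_top, with 2 mm left under the cross plate
- rest: the wooden rest, fixed to the bench: a block 120 mm (x) by 66 mm (y) by 30 mm high with an open-topped pocket 92 by 40 mm, 12 mm deep, for the cross plate, and in the pocket's floor a slot 92 by 16 mm, 14 mm deep, for the pins. Origin at the centre of its underside, z up.
- rest_seat (a point): centre of the pocket's floor, 18 mm above the bench, axes as the rest: the spanner at home has the underside of its cross plate on this floor and its x along the pocket's x (either way round), with spanner_grip 38 mm above this point and spanner_pins 12 mm below it. At the start it stands there within a few mm.
- bench_block: bystander: a square steel bench block 65 by 65 by 22 mm, origin under its centre
- file_cup: bystander: a black cup of needle files, 64 mm across, 150 mm high, origin under its centre
- dividers: bystander: a pair of dividers lying flat, legs 90 mm long and 12 mm high at the pivot, origin at the pivot's underside
- flux_jar: bystander: an amber glass jar 54 mm across, 60 mm high, origin under its centre

How it is judged:
On the way, in this order (a step that is already met when the one before it is completed fails the run):
1. the spanner is lifted out of its rest (z of spanner_pins in the frame of rest_seat above 0.03 m), for 0.1 s.
2. both pins are at least 4 mm down in the ring's holes, the spanner upright over the ring's centre, before the ring is turned (z of spanner_pins in the frame of ring_top below -0.004 m and horizontal distance between spanner_pins and ring_top below 0.006 m and angle between spanner_pins's own z axis and vertical below 0.12 rad and value of joint lock_ring below 0.45 rad), for 0.1 s.
3. the ring is turned up to its stop (1.1 rad or more) with both pins still in the holes (z of spanner_pins in the frame of ring_top below -0.004 m and horizontal distance between spanner_pins and ring_top below 0.006 m and angle between spanner_pins's own z axis and vertical below 0.12 rad and value of joint lock_ring above 1.1 rad), for 0.1 s.
At the end, for the whole second after the job is handed in: The lock ring stands at its stop (joint at 1.1 rad or more of 1.2), and the spanner stands released and still in its rest: pins within 12 mm sideways of the middle of the slot, cross plate down on the pocket's floor within 2.5 mm, upright within 0.1 rad, plate along the pocket within 0.25 rad (value of joint lock_ring above 1.1 rad and horizontal distance between spanner_pins and rest_seat below 0.012 m and z of spanner_pins in the frame of rest_seat between -0.0145 and -0.0095 m and angle between spanner_pins's own z axis and vertical below 0.1 rad and angle between the x axis of spanner_pins and the x axis of rest_seat, either way round below 0.25 rad and linear speed of spanner below 0.02 m/s); the robot touches nothing.
It fails at once if the spanner is pressed or forced against the mount with more than 60 N (contact force between spanner and mount above 60 N).
It fails at once if the gripper or arm pushes the ring or mount (contact force between any of the fingers, the arm and mount above 3 N).
It fails at once if the bench block, file cup, dividers or jar is moved by more than 20 mm (distance of any of bench_block, file_cup, dividers, flux_jar from where it was at the start of the episode above 0.02 m).
It also fails if it takes over 72 s, if anything falls off the work surface, if the arm or the gripper's body presses on something with over 40 N, if the wrist force passes 120 N, or if a joint passes its speed limit or range.

### The arm

A 6-joint arm with a two-finger parallel gripper is mounted at the origin on the work surface. World frame = base frame: x ahead of the robot, y to its left, z up, the work surface at z = 0. Lengths are in m, angles in rad, forces in N, time in s.
With the tool pointing down it reaches from about 0.35 to 0.775 m from the base axis. Payload 7.3 kg.
Tool frame: the origin (TCP) lies between the finger pads; the fingertips stand tip_reach ahead of it and the grasp point (between the pads) lies 2 mm behind it (tip_reach is the distance from the TCP to the fingertips, in m); z points along the fingers, y is the line along which they close (so a half turn about z gives the same grasp; the last joint's range is limited). The gripper opens to 92 mm and grips with 3 to 60 N. Pads are 19 mm wide; open, the fingers measure 130 mm over their backs; the gripper's body (75 mm by 190 mm) begins 47 mm behind the grasp point.
Start: joints at [1.002, 0.342, 1.524, -0, 1.275, -0.146], TCP at [0.215, 0.479, 0.244] pointing down, gripper open.
Joint ranges: [-2.53, 2.53], [-0.77, 2.02], [0.04, 2.7], [-1, 4.14], [0.28, 2.66], [-3.11, 3.11]. Speed limits (rad/s): [2.57, 2.57, 3.14, 3.14, 3.14, 3.14].

### API

Orientations are given as a rotation vector (axis times angle).
In Python, from bench import * gives the robot as it stands.
- The arm moves only by the tool servo_tool, never from a script. Its argument "series" is a list of rows, each an object of numbers: "tx", "ty", "tz": the shift along the tool's x, y, z in units of 30 mm (1.0 is 30 mm); "rx", "ry", "rz": the turn, a rotation vector about the tool's x, y, z in units of 5 degrees (1.0 is 5 degrees). In form: [{"tx": .., "ty": .., "tz": .., "rx": .., "ry": .., "rz": ..}, ...]. A call has 1 to 12 rows; each row shifts and turns the commanded pose from where the row before left it, along the tool's axes as they then stand; what a row does not reach is not made up. A row lasts 1/12 s, in which the tool goes at most 41.7 mm and 7.16 degrees, less where a joint would pass 70% of its speed; a pose out of reach is approached as far as the arm can. A call is refused whole if a number of a shift passes 1 or a number of a turn 1, either way. A call with a gripper value outside its range is refused whole. "grip" is the closure in counts, from 0 (fully open) to 255 (shut), set as the call begins (left out, the last holds). The fingers move at their own pace and stop on an object; "grip_force" is the grip in N (left out, the last holds). Time passes only in rows, so rows that do not move let the fingers close. It gives the time, the measured TCP pose, the force, the opening and the grip force at its end, in the units of the state.
- state(): the state, without advancing time (a new reading comes with each control period).
- snapshot(name): name is "scene" or "top" or "wrist"; returns a dict with "color" (400x640x3 uint8, red, green, blue), "vertical_fov" (degrees; the focal length in pixels is half the picture's height over the tangent of half this angle, whatever the lens; pixels are square), "cx", "cy" (the principal point, pixels), "R" (3x3) and "t" (3): a world point X has camera coordinates R X + t. Camera axes: x right, y down, z forward; pixel columns grow to the right and rows downward; lengths in m; the calibration is good to about 2 mm. A picture is of the moment at which its call begins. There is no depth.
- close_job(): hands the job in; it is judged then, once.
Trained networks look in a picture, given as the dict that the camera call returned (one of the last four; its "shot" number tells which), for a name from the list of things; names that differ only in an ending like _2 or _b are one class to them, and where a whole thing is asked for, a point or a joint stands for the part that bears it (a point fixed in the world has none). Each returns a list of dicts, best first, with "score" (0 to 1); they miss things now and then, are a little off and sometimes report something else, mostly with a low value. They report only what shows in the picture. A call takes as long as a camera call.
- outline_of(picture, label): "region" (400x640 bool, what is visible of it) and "extent" ([centre column, centre row, width, height] in pixels, round what is visible of it).
The state is a dict: "clock": time; "joints": joint angles; "joint_vel": joint speeds; "tau": joint torques, N m; "eef_pos": TCP position; "eef_rot": TCP orientation; "contact_force": force on the tool from outside, world axes, zero at the start; "moment": the same for the moment, N m; "opening": opening from 0.0 (shut) to 1.0 (fully open); "grip_force": force on a finger pad.
Only numpy, scipy, OpenCV 4.12 (cv2) and the standard library are available. Lean on these libraries where they do the work, as an engineer would, in place of code of your own. Each camera call takes 0.05 s, during which the arm holds its last target. There are 200 camera calls.

## Working session

There is one attempt and no reset: what is moved stays moved. The work goes in short steps, Python scripts to look and compute and a tool call to move; the robot and the scene stay as the last step left them, time stands still between calls to the robot, and variables do not carry over. Pictures are saved under pics/ and viewed, at most 10 in all, crops included, and the job is handed in when it is done.

Besides the shell and the picture viewer there is one more tool, called after "Call:" by a JSON object that holds its "api" and its "payload", one argument or row to a line. servo_tool: Moves the arm, as the interface text tells. Its arguments: {"type":"object","properties":{"series":{"type":"array","items":{"type":"object","properties":{"tx":{"type":"number"},"ty":{"type":"number"},"tz":{"type":"number"},"rx":{"type":"number"},"ry":{"type":"number"},"rz":{"type":"number"}}}},"grip":{"type":"number"},"grip_force":{"type":"number"}},"required":["series"]}

```bash
mkdir -p pics; ls
cat > h.py <<'E'
from bench import *
import numpy as np, cv2
from scipy.spatial.transform import Rotation as Ro
def ray(p,u,v,z):
    f=200/np.tan(np.radians(p["vertical_fov"])/2)
    d=np.array([(u-p["cx"])/f,(v-p["cy"])/f,1]);R=np.array(p["R"]);t=np.array(p["t"])
    o=-R.T@t;d=R.T@d
    return o+d*(z-o[2])/d[2]
def proj(p,X):
    f=200/np.tan(np.radians(p["vertical_fov"])/2)
    c=np.array(p["R"])@np.array(X)+np.array(p["t"])
    return c[:2]/c[2]*f+[p["cx"],p["cy"]]
def save(p,n,crop=None,s=1):
    im=p["color"][...,::-1]
    if crop: im=im[crop[1]:crop[3],crop[0]:crop[2]]
    cv2.imwrite("pics/"+n,cv2.resize(im,None,fx=s,fy=s,interpolation=cv2.INTER_CUBIC))
E
python3 - <<'E'
from h import *
s=state();print(s)
for n in("top","scene"):
    p=snapshot(n);save(p,n+"0.png")
    for l,z in(("mount",.055),("lock_ring",.055),("spanner_grip",.056),("rest",.03)):
        for o in outline_of(p,l)[:2]:
            m=o["region"];v,u=np.nonzero(m);print(n,l,round(o["score"],2),np.round(o["extent"]),len(u),ray(p,u.mean(),v.mean(),z).round(3))
E
```

```text
pics
{'clock': 0.0, 'joints': array([ 1.00201908e+00,  3.42698898e-01,  1.52500680e+00, -7.32602366e-06,
        1.27541913e+00, -1.45961357e-01]), 'joint_vel': array([-0.00230295, -0.00246778,  0.00053988, -0.0013508 ,  0.00142809,
       -0.00072742]), 'tau': array([-1.43392241e-03, -4.31238091e+01, -2.44223768e+01,  7.16203311e-02,
        5.58321574e-02, -1.08265901e-04]), 'eef_pos': array([0.21517743, 0.47845668, 0.24306088]), 'eef_rot': array([-6.59106913e-01, -3.07113192e+00,  2.25814560e-03]), 'contact_force': array([ 0.05864121, -0.38462982, -0.39953429]), 'moment': array([-0.02863946,  0.02667574, -0.00132838]), 'grip_force': 0.0, 'opening': 1.0002286089606602}
top mount 0.56 [266. 237.  48.  48.] 1747 [0.542 0.132 0.055]
top lock_ring 0.91 [264. 234.  36.  38.] 770 [0.548 0.138 0.055]
top rest 0.66 [380. 250.  44.  48.] 894 [ 0.501 -0.169  0.03 ]
scene mount 0.74 [370. 193.  52.  48.] 1624 [0.588 0.13  0.055]
scene lock_ring 0.57 [372. 184.  30.  28.] 633 [0.557 0.135 0.055]
scene rest 0.73 [370. 195.  49.  45.] 1663 [0.566 0.133 0.03 ]
scene rest 0.67 [255. 179.  33.  44.] 741 [ 0.528 -0.171  0.03 ]
```

```bash
python3 -c "
import cv2,numpy as np
a=cv2.imread('pics/top0.png')[190:300,200:440];b=cv2.imread('pics/scene0.png')[120:240,200:440]
f=lambda x:cv2.resize(x,None,fx=2.6,fy=2.6,interpolation=cv2.INTER_CUBIC)
cv2.imwrite('pics/c0.png',np.vstack([f(a),f(b)]))"
```

```text
(no output)
```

View pics/c0.png

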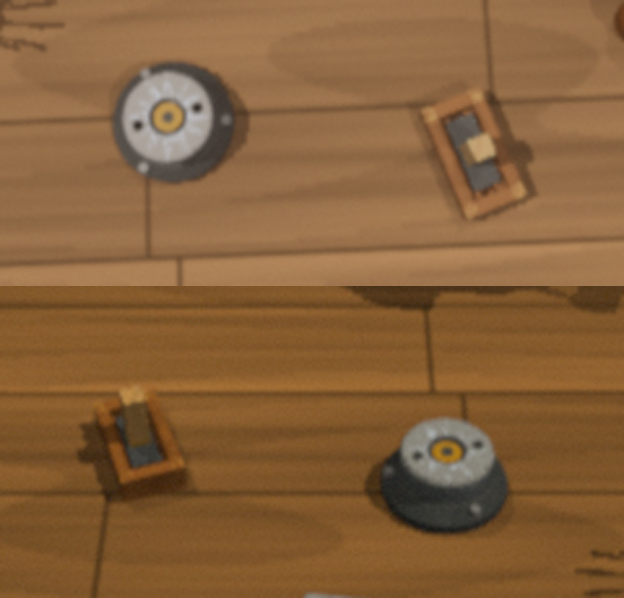

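The top view (upper half) shows the ring at crop (168,117) with holes at (138,125) and (197,107). The rest has corners near (423,112), (484,92), (524,190) and (470,218), and the handle top is at (481,148). The scene view agrees.

Run:
```python
from h import *
p=snapshot("top")
g=lambda x,y,z:ray(p,200+x/2.6,190+y/2.6,z)
for l,q in dict(ring=(168,117,.052),h1=(138,125,.055),h2=(197,107,.055),a=(423,112,.03),b=(484,92,.03),c=(524,190,.03),d=(470,218,.03),hd=(481,148,.086)).items(): print(l,g(*q).round(4))
p=snapshot("wrist");save(p,"w0.png")
print(p["R"],p["t"],p["vertical_fov"]); s=state();print(Ro.from_rotvec(s["eef_rot"]).as_matrix().round(3))
print(ray(p,320,200,0))
```

```text
ring [0.548  0.1371 0.052 ]
h1 [0.5408 0.1671 0.055 ]
h2 [0.5566 0.1071 0.055 ]
a [ 0.5447 -0.1242  0.03  ]
b [ 0.5629 -0.1889  0.03  ]
c [ 0.4607 -0.2224  0.03  ]
d [ 0.4349 -0.1653  0.03  ]
hd [ 0.501  -0.1729  0.086 ]
[[ 4.10667276e-01  9.11785245e-01 -2.35872671e-04]
 [ 8.70168510e-01 -3.91845846e-01  2.98770141e-01]
 [ 2.72321781e-01 -1.22900369e-01 -9.54325074e-01]] [-0.52435548 -0.03809105  0.39058419] 70.26962525522629
[[-0.912  0.41   0.   ]
 [ 0.41   0.912  0.   ]
 [ 0.     0.    -1.   ]]
[0.2557174  0.45877571 0.        ]
```

Call:
{"api": "servo_tool", "payload": {
  "series": [
    {"tx":-0.97,"ty":-0.4},
    {"tx":-0.97,"ty":-0.4},
    {"tx":-0.97,"ty":-0.4},
    {"tx":-0.97,"ty":-0.4},
    {"tx":-0.97,"ty":-0.4},
    {"tx":-0.97,"ty":-0.4},
    {"tx":-0.97,"ty":-0.4},
    {"tx":-0.97,"ty":-0.4},
    {"tx":-0.97,"ty":-0.4},
    {"tx":-0.97,"ty":-0.4},
    {"tx":-0.97,"ty":-0.4},
    {"tx":-0.97,"ty":-0.4}
  ]
}}

```text
$.series[0]: bad value
```

Call:
{"api": "servo_tool", "payload": {
  "series": [
    {"tx":-0.97,"ty":-0.4},
    {"tx":-0.97,"ty":-0.4},
    {"tx":-0.97,"ty":-0.4},
    {},
    {}
  ]
}}

```text
$.series[0]: bad value
```

```bash
cat >> h.py <<'E'
def rel(x,y,z,yaw=None):
    "tool-frame shift (in 30mm units) and rz (5deg units) to target; yaw = angle of tool y axis mod pi"
    s=state();R=Ro.from_rotvec(s["eef_rot"]).as_matrix()
    d=R.T@(np.array([x,y,z])-s["eef_pos"])/.03
    yw=np.arctan2(R[1,1],R[0,1])
    print("pos",s["eef_pos"].round(4),"yaw",round(yw,3),"tilt",R[2,:2].round(4),"F",s["contact_force"].round(1),"M",s["moment"].round(2),"t",round(s["clock"],2))
    r=0 if yaw is None else -np.degrees(yaw-yw)/5
    print("shift",d.round(3),"rz",round(r,3), "mod pi",round((r+18)%36-18,3))
E
python3 - <<'E'
from h import *
rel(.501,-.173,.2,.34)
p=snapshot("wrist");save(p,"w1.png")
print([proj(p,X).round(0) for X in([.548,.137,.055],[.5408,.1671,.055],[.5566,.1071,.055])])
for o in outline_of(p,"lock_ring")[:2]: print(o["score"],o["extent"])
E
```

```text
pos [0.2154 0.4788 0.2437] yaw 1.148 tilt [0.     0.0001] F [-1.  -0.4  0.2] M [-0.05 -0.02  0.  ] t 0.6
shift [-17.597 -15.907   1.457] rz 9.259 mod pi 9.259
[array([215., 439.]), array([229., 431.]), array([203., 448.])]
```

View pics/w1.png

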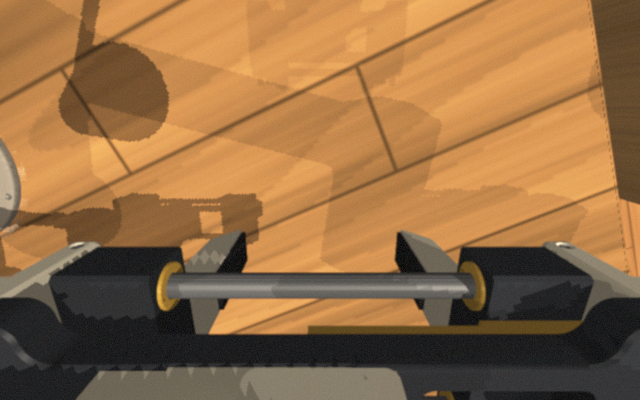

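The wrist view shows only bare bench, with the fingertips at about (240,240) and (400,240); the move was refused. I'll give every key in each row.

Call:
{"api": "servo_tool", "payload": {
  "series": [
    {"tx":-0.97,"ty":-0.4,"tz":0,"rx":0,"ry":0,"rz":0},
    {"tx":-0.97,"ty":-0.4,"tz":0,"rx":0,"ry":0,"rz":0},
    {"tx":-0.97,"ty":-0.4,"tz":0,"rx":0,"ry":0,"rz":0},
    {"tx":-0.97,"ty":-0.4,"tz":0,"rx":0,"ry":0,"rz":0},
    {"tx":-0.97,"ty":-0.4,"tz":0,"rx":0,"ry":0,"rz":0},
    {"tx":-0.97,"ty":-0.4,"tz":0,"rx":0,"ry":0,"rz":0},
    {"tx":-0.97,"ty":-0.4,"tz":0,"rx":0,"ry":0,"rz":0},
    {"tx":-0.97,"ty":-0.4,"tz":0,"rx":0,"ry":0,"rz":0},
    {"tx":-0.97,"ty":-0.4,"tz":0,"rx":0,"ry":0,"rz":0},
    {"tx":-0.97,"ty":-0.4,"tz":0,"rx":0,"ry":0,"rz":0},
    {"tx":-0.97,"ty":-0.4,"tz":0,"rx":0,"ry":0,"rz":0},
    {"tx":-0.97,"ty":-0.4,"tz":0,"rx":0,"ry":0,"rz":0}
  ]
}}

```text
clock: 1.7
eef_pos: [0.4757, 0.2029, 0.2439]
eef_rot: [0.659, 3.071, 0.0]
contact_force: [0.1, 0.4, 0.8]
opening: 1.001
grip_force: 0.0
```

Call:
{"api": "servo_tool", "payload": {
  "series": [
    {"tx":-0.97,"ty":-0.4,"tz":0,"rx":0,"ry":0,"rz":0},
    {"tx":-0.97,"ty":-0.4,"tz":0,"rx":0,"ry":0,"rz":0},
    {"tx":-0.97,"ty":-0.4,"tz":0,"rx":0,"ry":0,"rz":0},
    {"tx":0,"ty":0,"tz":0,"rx":0,"ry":0,"rz":0},
    {"tx":0,"ty":0,"tz":0,"rx":0,"ry":0,"rz":0}
  ]
}}

```text
clock: 2.12
eef_pos: [0.5402, 0.1344, 0.2433]
eef_rot: [-0.663, -3.07, -0.0]
contact_force: [-0.7, 0.2, -0.9]
opening: 1.0
grip_force: 0.0
```

Run:
```python
from h import *
rel(.501,-.174,.2,.34)
p=snapshot("wrist");save(p,"w2.png",(160,60,480,260),2.4)
print([proj(p,X).round(0) for X in([.548,.137,.052],[.5408,.1671,.055],[.5566,.1071,.055])])
for o in outline_of(p,"lock_ring")[:2]:
    print(o["score"],o["extent"])
    v,u=np.nonzero(o["region"]);(c,ax,an)=cv2.fitEllipse(cv2.convexHull(np.stack([u,v],1).astype(np.float32)));print(c,ax,an,ray(p,*c,.055))
    m=o["region"].astype(np.uint8);h=cv2.fillConvexPoly(np.zeros_like(m),cv2.convexHull(np.stack([u,v],1).astype(np.int32)),1)
    g=cv2.cvtColor(p["color"],cv2.COLOR_RGB2GRAY);d=((g<60)&(h>0)).astype(np.uint8)
    n,_,st,ce=cv2.connectedComponentsWithStats(d)
    for i in range(1,n):
        if st[i,4]>15: print(st[i],ce[i].round(1),ray(p,*ce[i],.055).round(4))
```

```text
pos [0.5402 0.1344 0.2433] yaw 1.145 tilt [ 0.0006 -0.0001] F [-0.7  0.2 -0.9] M [ 0.01 -0.02 -0.  ] t 2.12
shift [-3.054 -9.901  1.442] rz 9.227 mod pi 9.227
[array([326., 183.]), array([347., 168.]), array([306., 200.])]
0.59 [326.8, 183.4, 75.1, 74.3]
(326.081787109375, 181.10789489746094) (73.79354095458984, 76.00988006591797) 80.0687484741211 [0.54540504 0.13827163 0.055     ]
[344 164   7   6  31] [347.  166.8] [0.5398 0.1677 0.055 ]
[304 196   6   5  21] [306.8 198.1] [0.5551 0.1083 0.055 ]
```

View pics/w2.png

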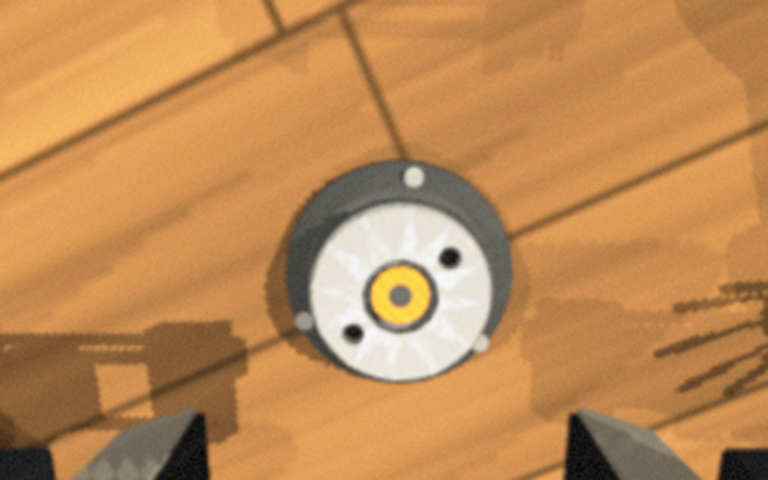

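The wrist view shows the ring face clearly, with holes at full-image pixels (347,167) and (307,198). Their midpoint is world (0.5475, 0.138) and the line angle is 1.823 rad. Next I go to the rest.

Call:
{"api": "servo_tool", "payload": {
  "series": [
    {"tx":-0.254,"ty":-0.825,"tz":0.12,"rx":0,"ry":0,"rz":0},
    {"tx":-0.254,"ty":-0.825,"tz":0.12,"rx":0,"ry":0,"rz":0},
    {"tx":-0.254,"ty":-0.825,"tz":0.12,"rx":0,"ry":0,"rz":0},
    {"tx":-0.254,"ty":-0.825,"tz":0.12,"rx":0,"ry":0,"rz":0},
    {"tx":-0.254,"ty":-0.825,"tz":0.12,"rx":0,"ry":0,"rz":0},
    {"tx":-0.254,"ty":-0.825,"tz":0.12,"rx":0,"ry":0,"rz":0},
    {"tx":-0.254,"ty":-0.825,"tz":0.12,"rx":0,"ry":0,"rz":0},
    {"tx":-0.254,"ty":-0.825,"tz":0.12,"rx":0,"ry":0,"rz":0},
    {"tx":-0.254,"ty":-0.825,"tz":0.12,"rx":0,"ry":0,"rz":0},
    {"tx":-0.254,"ty":-0.825,"tz":0.12,"rx":0,"ry":0,"rz":0},
    {"tx":-0.254,"ty":-0.825,"tz":0.12,"rx":0,"ry":0,"rz":0},
    {"tx":-0.254,"ty":-0.825,"tz":0.12,"rx":0,"ry":0,"rz":0}
  ]
}}

```text
clock: 3.22
eef_pos: [0.5008, -0.1724, 0.2007]
eef_rot: [0.656, 3.072, 0.0]
contact_force: [0.3, 0.2, 0.1]
opening: 1.0
grip_force: 0.0
```

Call:
{"api": "servo_tool", "payload": {
  "series": [
    {"tx":0,"ty":0,"tz":0,"rx":0,"ry":0,"rz":0.92},
    {"tx":0,"ty":0,"tz":0,"rx":0,"ry":0,"rz":0.92},
    {"tx":0,"ty":0,"tz":0,"rx":0,"ry":0,"rz":0.92},
    {"tx":0,"ty":0,"tz":0,"rx":0,"ry":0,"rz":0.92},
    {"tx":0,"ty":0,"tz":0,"rx":0,"ry":0,"rz":0.92},
    {"tx":0,"ty":0,"tz":0,"rx":0,"ry":0,"rz":0.92},
    {"tx":0,"ty":0,"tz":0,"rx":0,"ry":0,"rz":0.92},
    {"tx":0,"ty":0,"tz":0,"rx":0,"ry":0,"rz":0.92},
    {"tx":0,"ty":0,"tz":0,"rx":0,"ry":0,"rz":0.92},
    {"tx":0,"ty":0,"tz":0,"rx":0,"ry":0,"rz":0.92},
    {"tx":0,"ty":0,"tz":0,"rx":0,"ry":0,"rz":0},
    {"tx":0,"ty":0,"tz":0,"rx":0,"ry":0,"rz":0}
  ]
}}

```text
clock: 4.22
eef_pos: [0.5011, -0.1716, 0.2008]
eef_rot: [1.802, 2.573, 0.0]
contact_force: [0.2, -0.1, 0.1]
opening: 1.002
grip_force: 0.0
```

Run:
```python
from h import *
rel(.501,-.174,.2,.34)
p=snapshot("wrist");save(p,"w3.png",(160,40,480,280),2.4)
for l in("rest","spanner_grip"):
  for o in outline_of(p,l)[:2]:
    v,u=np.nonzero(o["region"]);print(l,o["score"],o["extent"],cv2.minAreaRect(np.stack([u,v],1).astype(np.float32)))
```

```text
pos [ 0.5011 -0.1716  0.2008] yaw 0.349 tilt [0.     0.0003] F [ 0.2 -0.1  0.1] M [-0.03  0.03  0.03] t 4.22
shift [-0.073 -0.031  0.026] rz 0.105 mod pi 0.105
rest 0.78 [321.1, 180.7, 109.2, 63.2] ((319.2866516113281, 180.80728149414062), (107.49029541015625, 61.555076599121094), 1.080924153327942)
spanner_grip 0.65 [317.9, 192.1, 68.0, 38.0] ((321.0, 190.0), (40.0, 66.0), 90.0)
```

View pics/w3.png

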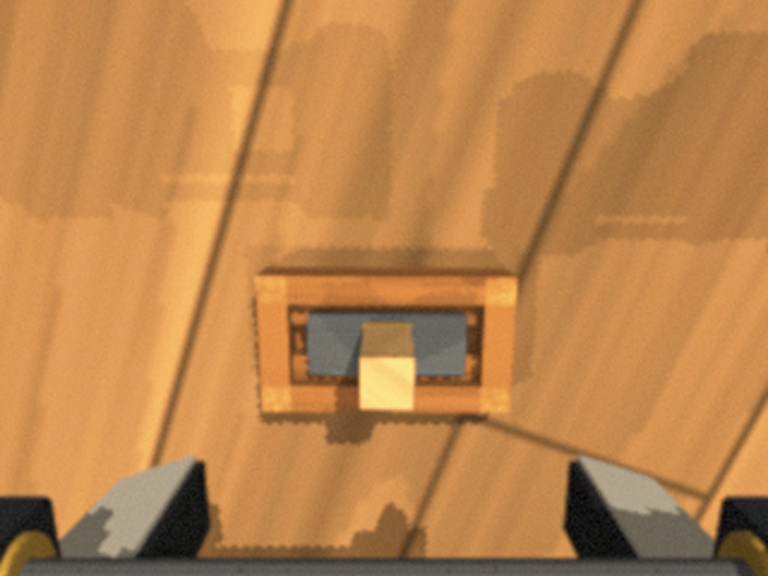

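The rest appears square-on, with crop corners (258,275), (516,277), (510,412) and (263,412). The handle top is at crop (387,383), and the plate is aligned with the pocket.

Run:
```python
from h import *
p=snapshot("wrist")
g=lambda x,y,z:ray(p,160+x/2.4,40+y/2.4,z)
c=np.array([g(*q,.03) for q in((258,275),(516,277),(510,412),(263,412))]);print(c.round(4));print("rest",c.mean(0),[np.arctan2(*(c[b]-c[a])[1::-1]) for a,b in((0,1),(3,2))], "rectangle centre of pocket floor",g(386,347,.03))
h=g(387,383,.086);print("handle",h,"plate c",g(387,344,.026))
k=proj(p,[.5,-.17,.1]);print(proj(p,state()["eef_pos"]))
rel(h[0],h[1],.064,.349)
```

```text
[[ 0.436  -0.1629  0.03  ]
 [ 0.5471 -0.1236  0.03  ]
 [ 0.5703 -0.1851  0.03  ]
 [ 0.4575 -0.226   0.03  ]]
rest [ 0.50273963 -0.17439099  0.03      ] [np.float64(0.33953784462099856), np.float64(0.3473834210313386)] rectangle centre of pocket floor [ 0.50255282 -0.17492802  0.03      ]
handle [ 0.50280956 -0.1744794   0.086     ] plate c [ 0.5028613  -0.17437973  0.026     ]
[319.96292196 258.96501292]
pos [ 0.5011 -0.1724  0.2006] yaw 0.347 tilt [0.0001 0.0001] F [ 0.3 -0.1 -0.1] M [-0.05  0.04 -0.03] t 4.42
shift [-0.083  0.029  4.552] rz -0.023 mod pi -0.023
```

Call:
{"api": "servo_tool", "payload": {
  "series": [
    {"tx":-0.083,"ty":0.03,"tz":0.45,"rx":0,"ry":0,"rz":0},
    {"tx":0,"ty":0,"tz":0.5,"rx":0,"ry":0,"rz":0},
    {"tx":0,"ty":0,"tz":0.5,"rx":0,"ry":0,"rz":0},
    {"tx":0,"ty":0,"tz":0.5,"rx":0,"ry":0,"rz":0},
    {"tx":0,"ty":0,"tz":0.5,"rx":0,"ry":0,"rz":0},
    {"tx":0,"ty":0,"tz":0.5,"rx":0,"ry":0,"rz":0},
    {"tx":0,"ty":0,"tz":0.5,"rx":0,"ry":0,"rz":0},
    {"tx":0,"ty":0,"tz":0.4,"rx":0,"ry":0,"rz":0},
    {"tx":0,"ty":0,"tz":0.4,"rx":0,"ry":0,"rz":0},
    {"tx":0,"ty":0,"tz":0.3,"rx":0,"ry":0,"rz":0},
    {"tx":0,"ty":0,"tz":0,"rx":0,"ry":0,"rz":0},
    {"tx":0,"ty":0,"tz":0,"rx":0,"ry":0,"rz":0}
  ]
}}

```text
clock: 5.42
eef_pos: [0.5027, -0.1748, 0.0638]
eef_rot: [-1.806, -2.57, -0.0]
contact_force: [-0.2, -0.2, -0.5]
opening: 1.002
grip_force: 0.0
```

Call:
{"api": "servo_tool", "payload": {
  "series": [
    {"tx":0,"ty":0,"tz":0,"rx":0,"ry":0,"rz":0},
    {"tx":0,"ty":0,"tz":0,"rx":0,"ry":0,"rz":0},
    {"tx":0,"ty":0,"tz":0,"rx":0,"ry":0,"rz":0},
    {"tx":0,"ty":0,"tz":0,"rx":0,"ry":0,"rz":0},
    {"tx":0,"ty":0,"tz":0,"rx":0,"ry":0,"rz":0},
    {"tx":0,"ty":0,"tz":0,"rx":0,"ry":0,"rz":0},
    {"tx":0,"ty":0,"tz":0,"rx":0,"ry":0,"rz":0},
    {"tx":0,"ty":0,"tz":0,"rx":0,"ry":0,"rz":0},
    {"tx":0,"ty":0,"tz":0,"rx":0,"ry":0,"rz":0},
    {"tx":0,"ty":0,"tz":0,"rx":0,"ry":0,"rz":0},
    {"tx":0,"ty":0,"tz":0,"rx":0,"ry":0,"rz":0},
    {"tx":0,"ty":0,"tz":0,"rx":0,"ry":0,"rz":0}
  ],
  "grip": 255,
  "grip_force": 50
}}

```text
clock: 6.42
eef_pos: [0.5028, -0.1748, 0.064]
eef_rot: [-1.807, -2.57, -0.0]
contact_force: [-0.2, -0.2, -0.5]
opening: 0.239
grip_force: 50.0
```

Call:
{"api": "servo_tool", "payload": {
  "series": [
    {"tx":0,"ty":0,"tz":-0.2,"rx":0,"ry":0,"rz":0},
    {"tx":0,"ty":0,"tz":-0.3,"rx":0,"ry":0,"rz":0},
    {"tx":0,"ty":0,"tz":-0.4,"rx":0,"ry":0,"rz":0},
    {"tx":0,"ty":0,"tz":-0.4,"rx":0,"ry":0,"rz":0},
    {"tx":0,"ty":0,"tz":-0.5,"rx":0,"ry":0,"rz":0},
    {"tx":0,"ty":0,"tz":-0.5,"rx":0,"ry":0,"rz":0},
    {"tx":0,"ty":0,"tz":-0.5,"rx":0,"ry":0,"rz":0},
    {"tx":0,"ty":0,"tz":-0.5,"rx":0,"ry":0,"rz":0},
    {"tx":0,"ty":0,"tz":-0.4,"rx":0,"ry":0,"rz":0},
    {"tx":0,"ty":0,"tz":-0.2,"rx":0,"ry":0,"rz":0},
    {"tx":0,"ty":0,"tz":0,"rx":0,"ry":0,"rz":0}
  ]
}}

```text
clock: 7.33
eef_pos: [0.5035, -0.1752, 0.1829]
eef_rot: [1.805, 2.567, 0.001]
contact_force: [0.3, -0.6, -2.4]
opening: 0.236
grip_force: 50.0
```

Run:
```python
from h import *
rel(.5475,.138,.15,1.823)
p=snapshot("wrist");save(p,"w4.png",(160,150,480,350),2.4)
```

```text
pos [ 0.5035 -0.1752  0.1829] yaw 0.345 tilt [-0.0024  0.0024] F [ 0.3 -0.6 -2.4] M [-0.11 -0.02 -0.01] t 7.33
shift [9.329 4.91  1.087] rz -16.934 mod pi -16.934
```

View pics/w4.png

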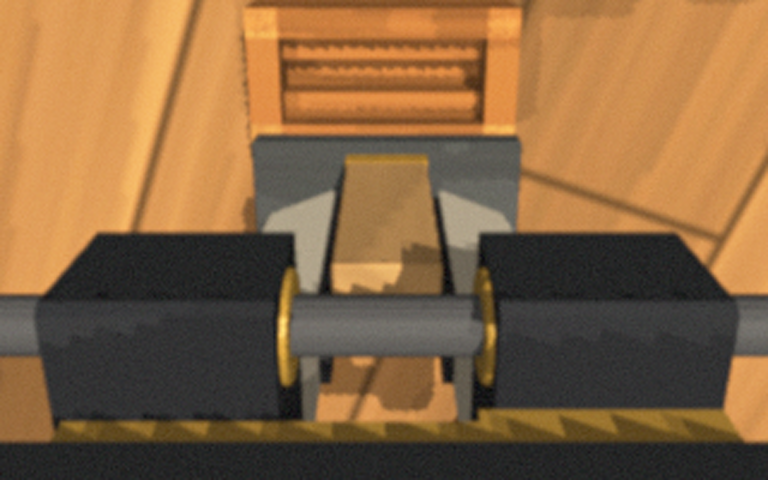

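The spanner is held straight: the plate's front edge is level, from crop (252,137) to (520,137), and centred on the gripper.

Call:
{"api": "servo_tool", "payload": {
  "series": [
    {"tx":0.848,"ty":0.446,"tz":0,"rx":0,"ry":0,"rz":0},
    {"tx":0.848,"ty":0.446,"tz":0,"rx":0,"ry":0,"rz":0},
    {"tx":0.848,"ty":0.446,"tz":0,"rx":0,"ry":0,"rz":0},
    {"tx":0.848,"ty":0.446,"tz":0,"rx":0,"ry":0,"rz":0},
    {"tx":0.848,"ty":0.446,"tz":0,"rx":0,"ry":0,"rz":0},
    {"tx":0.848,"ty":0.446,"tz":0,"rx":0,"ry":0,"rz":0},
    {"tx":0.848,"ty":0.446,"tz":0,"rx":0,"ry":0,"rz":0},
    {"tx":0.848,"ty":0.446,"tz":0,"rx":0,"ry":0,"rz":0},
    {"tx":0.848,"ty":0.446,"tz":0,"rx":0,"ry":0,"rz":0},
    {"tx":0.848,"ty":0.446,"tz":0,"rx":0,"ry":0,"rz":0},
    {"tx":0.848,"ty":0.446,"tz":0,"rx":0,"ry":0,"rz":0}
  ]
}}

```text
clock: 8.3
eef_pos: [0.5461, 0.1397, 0.1799]
eef_rot: [-1.806, -2.569, 0.002]
contact_force: [0.7, 0.2, -1.7]
opening: 0.235
grip_force: 50.0
```

Call:
{"api": "servo_tool", "payload": {
  "series": [
    {"tx":0,"ty":0,"tz":0,"rx":0,"ry":0,"rz":-1},
    {"tx":0,"ty":0,"tz":0,"rx":0,"ry":0,"rz":-1},
    {"tx":0,"ty":0,"tz":0,"rx":0,"ry":0,"rz":-1},
    {"tx":0,"ty":0,"tz":0,"rx":0,"ry":0,"rz":-1},
    {"tx":0,"ty":0,"tz":0,"rx":0,"ry":0,"rz":-1},
    {"tx":0,"ty":0,"tz":0,"rx":0,"ry":0,"rz":-1},
    {"tx":0,"ty":0,"tz":0,"rx":0,"ry":0,"rz":-1},
    {"tx":0,"ty":0,"tz":0,"rx":0,"ry":0,"rz":-1},
    {"tx":0,"ty":0,"tz":0,"rx":0,"ry":0,"rz":-1},
    {"tx":0,"ty":0,"tz":0,"rx":0,"ry":0,"rz":-1},
    {"tx":0,"ty":0,"tz":0,"rx":0,"ry":0,"rz":-1},
    {"tx":0,"ty":0,"tz":0,"rx":0,"ry":0,"rz":-1}
  ]
}}

```text
clock: 9.3
eef_pos: [0.546, 0.1382, 0.1799]
eef_rot: [-0.273, -3.128, 0.001]
contact_force: [-1.0, -1.1, -1.1]
opening: 0.234
grip_force: 50.0
```

Call:
{"api": "servo_tool", "payload": {
  "series": [
    {"tx":0,"ty":0,"tz":0,"rx":0,"ry":0,"rz":-1},
    {"tx":0,"ty":0,"tz":0,"rx":0,"ry":0,"rz":-1},
    {"tx":0,"ty":0,"tz":0.3,"rx":0,"ry":0,"rz":-1},
    {"tx":0,"ty":0,"tz":0.4,"rx":0,"ry":0,"rz":-1},
    {"tx":0,"ty":0,"tz":0.3,"rx":0,"ry":0,"rz":-0.93},
    {"tx":0,"ty":0,"tz":0,"rx":0,"ry":0,"rz":0},
    {"tx":0,"ty":0,"tz":0,"rx":0,"ry":0,"rz":0},
    {"tx":0,"ty":0,"tz":0,"rx":0,"ry":0,"rz":0}
  ]
}}

```text
clock: 9.97
eef_pos: [0.5467, 0.1383, 0.151]
eef_rot: [0.391, -3.117, -0.0]
contact_force: [-0.7, -1.0, -1.5]
opening: 0.242
grip_force: 50.0
```

Run:
```python
from h import *
rel(.5475,.138,.118,1.823)
p=snapshot("wrist");save(p,"w5.png",(180,60,460,260),2.8)
s=state();R=Ro.from_rotvec(s["eef_rot"]).as_matrix()
for d in((.015,.038,.038),(.015,-.038,.038)): print("front top edge",proj(p,s["eef_pos"]+R@d))
for X in([.5475,.138,.052],[.5398,.1677,.055],[.5551,.1083,.055]): print(proj(p,X))
```

```text
pos [0.5467 0.1383 0.151 ] yaw 1.82 tilt [0.0002 0.0001] F [-0.7 -1.  -1.5] M [0.11 0.02 0.  ] t 9.97
shift [-0.024 -0.017  1.101] rz -0.031 mod pi -0.031
front top edge [379.42837195 211.28318227]
front top edge [265.46231014 211.37803285]
[321.47080948 203.70416917]
[356.38561293 204.64707394]
[286.6087829 204.8545518]
```

View pics/w5.png

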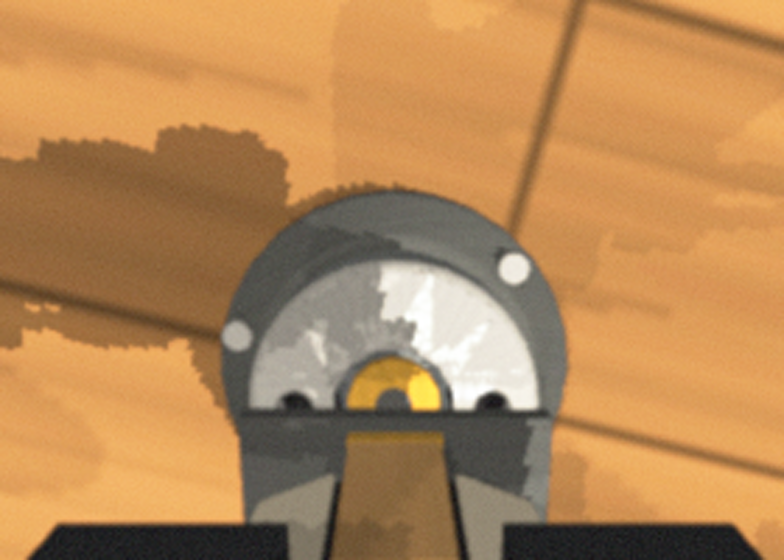

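The wrist view shows both holes just beyond the plate edge at crop (295,405) and (491,405). They are in line with the plate and within about 1 mm of prediction. Now a gentle descent.

Call:
{"api": "servo_tool", "payload": {
  "series": [
    {"tx":-0.024,"ty":-0.025,"tz":0.2,"rx":0,"ry":0,"rz":0},
    {"tx":0,"ty":0,"tz":0.3,"rx":0,"ry":0,"rz":0},
    {"tx":0,"ty":0,"tz":0.3,"rx":0,"ry":0,"rz":0},
    {"tx":0,"ty":0,"tz":0.2,"rx":0,"ry":0,"rz":0},
    {"tx":0,"ty":0,"tz":0.1,"rx":0,"ry":0,"rz":0},
    {"tx":0,"ty":0,"tz":0.05,"rx":0,"ry":0,"rz":0},
    {"tx":0,"ty":0,"tz":0.04,"rx":0,"ry":0,"rz":0},
    {"tx":0,"ty":0,"tz":0.04,"rx":0,"ry":0,"rz":0},
    {"tx":0,"ty":0,"tz":0.03,"rx":0,"ry":0,"rz":0},
    {"tx":0,"ty":0,"tz":0,"rx":0,"ry":0,"rz":0}
  ]
}}

```text
clock: 10.85
eef_pos: [0.5476, 0.1377, 0.1133]
eef_rot: [-0.394, 3.116, 0.0]
contact_force: [-0.1, 0.4, -1.4]
opening: 0.237
grip_force: 50.0
```

Call:
{"api": "servo_tool", "payload": {
  "series": [
    {"tx":0,"ty":0,"tz":0.04,"rx":0,"ry":0,"rz":0},
    {"tx":0,"ty":0,"tz":0.04,"rx":0,"ry":0,"rz":0},
    {"tx":0,"ty":0,"tz":0,"rx":0,"ry":0,"rz":0}
  ]
}}

```text
clock: 11.1
eef_pos: [0.5474, 0.1377, 0.1107]
eef_rot: [0.394, -3.117, -0.0]
contact_force: [-0.5, 0.8, -1.6]
opening: 0.236
grip_force: 50.0
```

Call:
{"api": "servo_tool", "payload": {
  "series": [
    {"tx":0,"ty":0,"tz":0.04,"rx":0,"ry":0,"rz":0},
    {"tx":0,"ty":0,"tz":0.04,"rx":0,"ry":0,"rz":0},
    {"tx":0,"ty":0,"tz":0,"rx":0,"ry":0,"rz":0}
  ]
}}

```text
clock: 11.35
eef_pos: [0.5474, 0.1377, 0.1082]
eef_rot: [0.394, -3.116, -0.0]
contact_force: [-0.8, -0.5, -1.1]
opening: 0.237
grip_force: 50.0
```

Call:
{"api": "servo_tool", "payload": {
  "series": [
    {"tx":0,"ty":0,"tz":0.04,"rx":0,"ry":0,"rz":0},
    {"tx":0,"ty":0,"tz":0.04,"rx":0,"ry":0,"rz":0},
    {"tx":0,"ty":0,"tz":0,"rx":0,"ry":0,"rz":0}
  ]
}}

```text
clock: 11.6
eef_pos: [0.5474, 0.1377, 0.1057]
eef_rot: [0.394, -3.116, -0.0]
contact_force: [0.1, -0.9, -1.7]
opening: 0.238
grip_force: 50.0
```

Run:
```python
from h import *
rel(.5475,.138,.1045,1.823)
```

```text
pos [0.5474 0.1377 0.1057] yaw 1.823 tilt [0.0004 0.0001] F [ 0.1 -0.9 -1.7] M [ 0.11  0.02 -0.01] t 11.6
shift [-0.006  0.008  0.041] rz -0.005 mod pi -0.005
```

Call:
{"api": "servo_tool", "payload": {
  "series": [
    {"tx":0,"ty":0,"tz":0.02,"rx":0,"ry":0,"rz":0.3},
    {"tx":0,"ty":0,"tz":0,"rx":0,"ry":0,"rz":0.4},
    {"tx":0,"ty":0,"tz":0,"rx":0,"ry":0,"rz":0.4},
    {"tx":0,"ty":0,"tz":0,"rx":0,"ry":0,"rz":0.4},
    {"tx":0,"ty":0,"tz":0,"rx":0,"ry":0,"rz":0.4},
    {"tx":0,"ty":0,"tz":0,"rx":0,"ry":0,"rz":0.4}
  ]
}}

```text
clock: 12.1
eef_pos: [0.5493, 0.1378, 0.1058]
eef_rot: [-0.078, 3.136, 0.0]
contact_force: [5.3, -0.0, -3.3]
opening: 0.241
grip_force: 50.0
```

Run:
```python
from h import *
rel(.5475,.138,.1045,1.823)
```

```text
pos [0.5493 0.1378 0.1058] yaw 1.621 tilt [-0.0043  0.    ] F [ 5.3 -0.  -3.3] M [ 0.09 -0.95  0.26] t 12.1
shift [0.059 0.011 0.044] rz -2.319 mod pi -2.319
```

Call:
{"api": "servo_tool", "payload": {
  "series": [
    {"tx":0,"ty":0,"tz":0,"rx":0,"ry":0,"rz":0.4},
    {"tx":0,"ty":0,"tz":0,"rx":0,"ry":0,"rz":0.4},
    {"tx":0,"ty":0,"tz":0,"rx":0,"ry":0,"rz":0.4},
    {"tx":0,"ty":0,"tz":0,"rx":0,"ry":0,"rz":0.4},
    {"tx":0,"ty":0,"tz":0,"rx":0,"ry":0,"rz":0.4},
    {"tx":0,"ty":0,"tz":0,"rx":0,"ry":0,"rz":0.4}
  ]
}}

```text
clock: 12.6
eef_pos: [0.5492, 0.1375, 0.1058]
eef_rot: [0.25, 3.128, 0.0]
contact_force: [4.3, -1.4, -3.8]
opening: 0.236
grip_force: 50.0
```

Run:
```python
from h import *
rel(.5475,.138,.1045,1.823)
```

```text
pos [0.5492 0.1375 0.1058] yaw 1.411 tilt [-0.0041  0.0004] F [ 4.3 -1.4 -3.8] M [-0.23 -0.9   0.27] t 12.6
shift [0.06  0.009 0.045] rz -4.718 mod pi -4.718
```

Call:
{"api": "servo_tool", "payload": {
  "series": [
    {"tx":0,"ty":0,"tz":0,"rx":0,"ry":0,"rz":0.5},
    {"tx":0,"ty":0,"tz":0,"rx":0,"ry":0,"rz":0.5},
    {"tx":0,"ty":0,"tz":0,"rx":0,"ry":0,"rz":0.5},
    {"tx":0,"ty":0,"tz":0,"rx":0,"ry":0,"rz":0.5},
    {"tx":0,"ty":0,"tz":0,"rx":0,"ry":0,"rz":0.5},
    {"tx":0,"ty":0,"tz":0,"rx":0,"ry":0,"rz":0.5},
    {"tx":0,"ty":0,"tz":0,"rx":0,"ry":0,"rz":0.5}
  ]
}}

```text
clock: 13.18
eef_pos: [0.549, 0.1371, 0.1058]
eef_rot: [0.724, 3.053, -0.0]
contact_force: [2.9, -2.7, -3.7]
opening: 0.237
grip_force: 50.0
```

Run:
```python
from h import *
rel(.5475,.138,.1045,1.823)
```

```text
pos [0.549  0.1371 0.1058] yaw 1.105 tilt [-0.0035  0.0007] F [ 2.9 -2.7 -3.7] M [-0.57 -0.79  0.23] t 13.18
shift [0.057 0.004 0.043] rz -8.222 mod pi -8.222
```

Call:
{"api": "servo_tool", "payload": {
  "series": [
    {"tx":0,"ty":0,"tz":0,"rx":0,"ry":0,"rz":0.4},
    {"tx":0,"ty":0,"tz":0,"rx":0,"ry":0,"rz":0.4},
    {"tx":0,"ty":0,"tz":0,"rx":0,"ry":0,"rz":0.4},
    {"tx":0,"ty":0,"tz":0,"rx":0,"ry":0,"rz":0.3},
    {"tx":0,"ty":0,"tz":0,"rx":0,"ry":0,"rz":0.3},
    {"tx":0,"ty":0,"tz":0,"rx":0,"ry":0,"rz":0.3}
  ]
}}

```text
clock: 13.68
eef_pos: [0.5488, 0.137, 0.1058]
eef_rot: [0.999, 2.975, -0.0]
contact_force: [3.4, -4.0, -2.0]
opening: 0.24
grip_force: 50.0
```

Run:
```python
from h import *
rel(.5475,.138,.1045,1.823)
```

```text
pos [0.5488 0.137  0.1058] yaw 0.923 tilt [-0.0031  0.0008] F [ 3.4 -4.  -2. ] M [-0.73 -0.67  0.24] t 13.68
shift [0.056 0.001 0.042] rz -10.312 mod pi -10.312
```

Rotated 0.90 rad with the torque steady. Continuing in small steps.

Call:
{"api": "servo_tool", "payload": {
  "series": [
    {"tx":0,"ty":0,"tz":0,"rx":0,"ry":0,"rz":0.3},
    {"tx":0,"ty":0,"tz":0,"rx":0,"ry":0,"rz":0.3},
    {"tx":0,"ty":0,"tz":0,"rx":0,"ry":0,"rz":0.3},
    {"tx":0,"ty":0,"tz":0,"rx":0,"ry":0,"rz":0.3}
  ]
}}

```text
clock: 14.02
eef_pos: [0.5487, 0.1369, 0.1057]
eef_rot: [1.153, 2.919, -0.0]
contact_force: [2.4, -4.2, -0.4]
opening: 0.234
grip_force: 50.0
```

Run:
```python
from h import *
rel(.5475,.138,.1045,1.823)
```

```text
pos [0.5487 0.1369 0.1057] yaw 0.818 tilt [-0.0028  0.0008] F [ 2.4 -4.2 -0.4] M [-0.79 -0.55  0.24] t 14.02
shift [0.054 0.001 0.041] rz -11.512 mod pi -11.512
```

Call:
{"api": "servo_tool", "payload": {
  "series": [
    {"tx":0,"ty":0,"tz":0,"rx":0,"ry":0,"rz":0.3},
    {"tx":0,"ty":0,"tz":0,"rx":0,"ry":0,"rz":0.3},
    {"tx":0,"ty":0,"tz":0,"rx":0,"ry":0,"rz":0.3}
  ]
}}

```text
clock: 14.27
eef_pos: [0.5486, 0.1368, 0.1058]
eef_rot: [1.267, 2.872, -0.001]
contact_force: [1.8, -4.5, -0.9]
opening: 0.239
grip_force: 50.0
```

Run:
```python
from h import *
rel(.5475,.138,.1045,1.823)
```

```text
pos [0.5486 0.1368 0.1058] yaw 0.74 tilt [-0.0027  0.0008] F [ 1.8 -4.5 -0.9] M [-0.82 -0.51  0.23] t 14.27
shift [ 0.053 -0.     0.042] rz -12.412 mod pi -12.412
```

Call:
{"api": "servo_tool", "payload": {
  "series": [
    {"tx":0,"ty":0,"tz":0,"rx":0,"ry":0,"rz":0.3},
    {"tx":0,"ty":0,"tz":0,"rx":0,"ry":0,"rz":0.3},
    {"tx":0,"ty":0,"tz":0,"rx":0,"ry":0,"rz":0.2}
  ]
}}

```text
clock: 14.52
eef_pos: [0.5485, 0.1368, 0.1058]
eef_rot: [1.366, 2.826, -0.0]
contact_force: [2.9, -5.0, -0.7]
opening: 0.241
grip_force: 50.0
```

Run:
```python
from h import *
rel(.5475,.138,.1045,1.823)
```

```text
pos [0.5485 0.1368 0.1058] yaw 0.67 tilt [-0.0025  0.0009] F [ 2.9 -5.  -0.7] M [-1.1  -0.58  0.26] t 14.52
shift [ 0.052 -0.002  0.042] rz -13.213 mod pi -13.213
```

Call:
{"api": "servo_tool", "payload": {
  "series": [
    {"tx":0,"ty":0,"tz":0,"rx":0,"ry":0,"rz":0.25},
    {"tx":0,"ty":0,"tz":0,"rx":0,"ry":0,"rz":0.25},
    {"tx":0,"ty":0,"tz":0,"rx":0,"ry":0,"rz":0.2}
  ]
}}

```text
clock: 14.77
eef_pos: [0.5484, 0.1368, 0.1057]
eef_rot: [1.452, 2.783, -0.001]
contact_force: [2.5, -5.0, -1.6]
opening: 0.237
grip_force: 50.0
```

Run:
```python
from h import *
rel(.5475,.138,.1045,1.823)
```

```text
pos [0.5484 0.1368 0.1057] yaw 0.609 tilt [-0.0024  0.0008] F [ 2.5 -5.  -1.6] M [-1.15 -0.53  0.28] t 14.77
shift [ 0.05  -0.002  0.041] rz -13.911 mod pi -13.911
```

Call:
{"api": "servo_tool", "payload": {
  "series": [
    {"tx":0,"ty":0,"tz":0,"rx":0,"ry":0,"rz":0.25},
    {"tx":0,"ty":0,"tz":0,"rx":0,"ry":0,"rz":0.2},
    {"tx":0,"ty":0,"tz":0,"rx":0,"ry":0,"rz":0.2}
  ]
}}

```text
clock: 15.02
eef_pos: [0.5484, 0.1368, 0.1058]
eef_rot: [1.526, 2.743, -0.001]
contact_force: [2.9, -4.7, -2.6]
opening: 0.24
grip_force: 50.7
```

Run:
```python
from h import *
rel(.5475,.138,.1045,1.823)
```

```text
pos [0.5484 0.1368 0.1058] yaw 0.555 tilt [-0.003   0.0008] F [ 2.9 -4.7 -2.6] M [-1.08 -0.55  1.46] t 15.02
shift [ 0.05  -0.005  0.042] rz -14.528 mod pi -14.528
```

Moment z jumped to 1.46 N m, so the stop is reached. Backing off into the hole clearance.

Call:
{"api": "servo_tool", "payload": {
  "series": [
    {"tx":0,"ty":0,"tz":0,"rx":0,"ry":0,"rz":-0.4},
    {"tx":0,"ty":0,"tz":0,"rx":0,"ry":0,"rz":-0.4},
    {"tx":0,"ty":0,"tz":0,"rx":0,"ry":0,"rz":-0.3},
    {"tx":0,"ty":0,"tz":0,"rx":0,"ry":0,"rz":0}
  ]
}}

```text
clock: 15.35
eef_pos: [0.5479, 0.1376, 0.1056]
eef_rot: [1.396, 2.814, 0.001]
contact_force: [1.6, -2.5, -1.4]
opening: 0.234
grip_force: 50.0
```

Run:
```python
from h import *
rel(.5475,.138,.1045,1.823)
```

```text
pos [0.5479 0.1376 0.1056] yaw 0.65 tilt [-0.0005  0.0008] F [ 1.6 -2.5 -1.4] M [-0.5  -0.3   0.02] t 15.35
shift [ 0.018 -0.004  0.037] rz -13.445 mod pi -13.445
```

Call:
{"api": "servo_tool", "payload": {
  "series": [
    {"tx":0,"ty":0,"tz":-0.06,"rx":0,"ry":0,"rz":0},
    {"tx":0,"ty":0,"tz":-0.08,"rx":0,"ry":0,"rz":0},
    {"tx":0,"ty":0,"tz":-0.1,"rx":0,"ry":0,"rz":0},
    {"tx":0,"ty":0,"tz":-0.12,"rx":0,"ry":0,"rz":0},
    {"tx":0,"ty":0,"tz":-0.2,"rx":0,"ry":0,"rz":0},
    {"tx":0,"ty":0,"tz":-0.4,"rx":0,"ry":0,"rz":0},
    {"tx":0,"ty":0,"tz":-0.5,"rx":0,"ry":0,"rz":0},
    {"tx":0,"ty":0,"tz":-0.6,"rx":0,"ry":0,"rz":0},
    {"tx":0,"ty":0,"tz":-0.4,"rx":0,"ry":0,"rz":0},
    {"tx":0,"ty":0,"tz":0,"rx":0,"ry":0,"rz":0}
  ]
}}

```text
clock: 16.18
eef_pos: [0.5488, 0.1382, 0.1825]
eef_rot: [1.396, 2.81, 0.005]
contact_force: [0.4, -0.3, -2.2]
opening: 0.233
grip_force: 50.0
```

Run:
```python
from h import *
rel(.5027,-.1745,.13,.345)
p=snapshot("wrist");save(p,"w6.png",(180,60,460,260),2.8)
```

```text
pos [0.5488 0.1382 0.1825] yaw 0.649 tilt [-0.0023  0.0048] F [ 0.4 -0.3 -2.2] M [-0.05 -0.   -0.01] t 16.18
shift [-7.373 -7.529  1.73 ] rz 3.481 mod pi 3.481
```

View pics/w6.png

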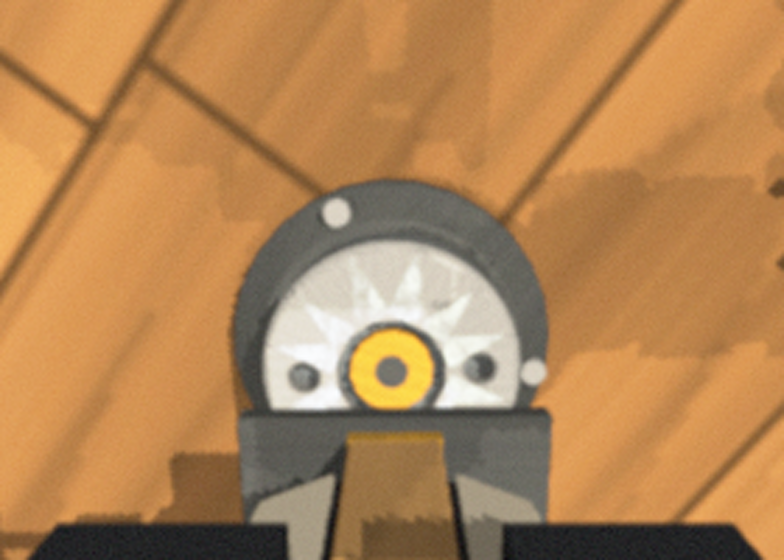

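The ring has turned (holes at crop (303,377) and (481,368)), and the spanner is still straight in the grip. Carrying it to the rest.

Call:
{"api": "servo_tool", "payload": {
  "series": [
    {"tx":-0.67,"ty":-0.684,"tz":0,"rx":0,"ry":0,"rz":0},
    {"tx":-0.67,"ty":-0.684,"tz":0,"rx":0,"ry":0,"rz":0},
    {"tx":-0.67,"ty":-0.684,"tz":0,"rx":0,"ry":0,"rz":0},
    {"tx":-0.67,"ty":-0.684,"tz":0,"rx":0,"ry":0,"rz":0},
    {"tx":-0.67,"ty":-0.684,"tz":0,"rx":0,"ry":0,"rz":0},
    {"tx":-0.67,"ty":-0.684,"tz":0,"rx":0,"ry":0,"rz":0},
    {"tx":-0.67,"ty":-0.684,"tz":0,"rx":0,"ry":0,"rz":0},
    {"tx":-0.67,"ty":-0.684,"tz":0,"rx":0,"ry":0,"rz":0},
    {"tx":-0.67,"ty":-0.684,"tz":0,"rx":0,"ry":0,"rz":0},
    {"tx":-0.67,"ty":-0.684,"tz":0,"rx":0,"ry":0,"rz":0},
    {"tx":-0.67,"ty":-0.684,"tz":0,"rx":0,"ry":0,"rz":0}
  ]
}}

```text
clock: 17.15
eef_pos: [0.5003, -0.1757, 0.1782]
eef_rot: [-1.397, -2.812, -0.001]
contact_force: [0.1, 0.1, -1.7]
opening: 0.237
grip_force: 50.0
```

Call:
{"api": "servo_tool", "payload": {
  "series": [
    {"tx":0,"ty":0,"tz":0,"rx":0,"ry":0,"rz":0.87},
    {"tx":0,"ty":0,"tz":0,"rx":0,"ry":0,"rz":0.87},
    {"tx":0,"ty":0,"tz":0.3,"rx":0,"ry":0,"rz":0.87},
    {"tx":0,"ty":0,"tz":0.5,"rx":0,"ry":0,"rz":0.87},
    {"tx":0,"ty":0,"tz":0.5,"rx":0,"ry":0,"rz":0},
    {"tx":0,"ty":0,"tz":0.4,"rx":0,"ry":0,"rz":0},
    {"tx":0,"ty":0,"tz":0,"rx":0,"ry":0,"rz":0},
    {"tx":0,"ty":0,"tz":0,"rx":0,"ry":0,"rz":0},
    {"tx":0,"ty":0,"tz":0,"rx":0,"ry":0,"rz":0}
  ]
}}

```text
clock: 17.9
eef_pos: [0.5014, -0.1748, 0.1284]
eef_rot: [1.807, 2.57, 0.0]
contact_force: [0.5, -0.6, -0.6]
opening: 0.239
grip_force: 50.0
```

Run:
```python
from h import *
rel(.5028,-.1748,.064,.345)
```

```text
pos [ 0.5014 -0.1748  0.1284] yaw 0.345 tilt [0.0001 0.0002] F [ 0.5 -0.6 -0.6] M [-0.01  0.05  0.05] t 17.9
shift [-0.015  0.043  2.148] rz 0.002 mod pi 0.002
```

Call:
{"api": "servo_tool", "payload": {
  "series": [
    {"tx":-0.015,"ty":0.043,"tz":0.2,"rx":0,"ry":0,"rz":0},
    {"tx":0,"ty":0,"tz":0.3,"rx":0,"ry":0,"rz":0},
    {"tx":0,"ty":0,"tz":0.3,"rx":0,"ry":0,"rz":0},
    {"tx":0,"ty":0,"tz":0.3,"rx":0,"ry":0,"rz":0},
    {"tx":0,"ty":0,"tz":0.2,"rx":0,"ry":0,"rz":0},
    {"tx":0,"ty":0,"tz":0.2,"rx":0,"ry":0,"rz":0},
    {"tx":0,"ty":0,"tz":0.2,"rx":0,"ry":0,"rz":0},
    {"tx":0,"ty":0,"tz":0.15,"rx":0,"ry":0,"rz":0},
    {"tx":0,"ty":0,"tz":0.12,"rx":0,"ry":0,"rz":0},
    {"tx":0,"ty":0,"tz":0.08,"rx":0,"ry":0,"rz":0},
    {"tx":0,"ty":0,"tz":0.05,"rx":0,"ry":0,"rz":0},
    {"tx":0,"ty":0,"tz":0,"rx":0,"ry":0,"rz":0}
  ]
}}

```text
clock: 18.9
eef_pos: [0.5026, -0.1748, 0.065]
eef_rot: [-1.807, -2.57, -0.0]
contact_force: [0.4, 0.3, -0.9]
opening: 0.235
grip_force: 50.0
```

Call:
{"api": "servo_tool", "payload": {
  "series": [
    {"tx":0,"ty":0,"tz":0.03,"rx":0,"ry":0,"rz":0},
    {"tx":0,"ty":0,"tz":0.03,"rx":0,"ry":0,"rz":0},
    {"tx":0,"ty":0,"tz":0,"rx":0,"ry":0,"rz":0}
  ]
}}

```text
clock: 19.15
eef_pos: [0.5029, -0.1749, 0.064]
eef_rot: [1.807, 2.569, 0.0]
contact_force: [-0.9, -0.1, 2.4]
opening: 0.239
grip_force: 50.0
```

On the floor (force has turned positive). Release, then rise.

Call:
{"api": "servo_tool", "payload": {
  "series": [
    {"tx":0,"ty":0,"tz":0,"rx":0,"ry":0,"rz":0},
    {"tx":0,"ty":0,"tz":0,"rx":0,"ry":0,"rz":0},
    {"tx":0,"ty":0,"tz":0,"rx":0,"ry":0,"rz":0},
    {"tx":0,"ty":0,"tz":0,"rx":0,"ry":0,"rz":0},
    {"tx":0,"ty":0,"tz":0,"rx":0,"ry":0,"rz":0},
    {"tx":0,"ty":0,"tz":0,"rx":0,"ry":0,"rz":0},
    {"tx":0,"ty":0,"tz":0,"rx":0,"ry":0,"rz":0},
    {"tx":0,"ty":0,"tz":0,"rx":0,"ry":0,"rz":0},
    {"tx":0,"ty":0,"tz":0,"rx":0,"ry":0,"rz":0},
    {"tx":0,"ty":0,"tz":0,"rx":0,"ry":0,"rz":0},
    {"tx":0,"ty":0,"tz":0,"rx":0,"ry":0,"rz":0},
    {"tx":0,"ty":0,"tz":0,"rx":0,"ry":0,"rz":0}
  ],
  "grip": 0
}}

```text
clock: 20.15
eef_pos: [0.5026, -0.1748, 0.0634]
eef_rot: [-1.807, -2.57, -0.0]
contact_force: [-0.2, 0.1, -0.3]
opening: 0.99
grip_force: 0.0
```

Call:
{"api": "servo_tool", "payload": {
  "series": [
    {"tx":0,"ty":0,"tz":-0.3,"rx":0,"ry":0,"rz":0},
    {"tx":0,"ty":0,"tz":-0.5,"rx":0,"ry":0,"rz":0},
    {"tx":0,"ty":0,"tz":-0.6,"rx":0,"ry":0,"rz":0},
    {"tx":0,"ty":0,"tz":-0.7,"rx":0,"ry":0,"rz":0},
    {"tx":0,"ty":0,"tz":-0.7,"rx":0,"ry":0,"rz":0},
    {"tx":0,"ty":0,"tz":-0.7,"rx":0,"ry":0,"rz":0},
    {"tx":0,"ty":0,"tz":-0.6,"rx":0,"ry":0,"rz":0},
    {"tx":0,"ty":0,"tz":-0.4,"rx":0,"ry":0,"rz":0},
    {"tx":0,"ty":0,"tz":0,"rx":0,"ry":0,"rz":0},
    {"tx":0,"ty":0,"tz":0,"rx":0,"ry":0,"rz":0}
  ]
}}

```text
clock: 20.98
eef_pos: [0.5028, -0.1749, 0.1991]
eef_rot: [1.806, 2.569, 0.0]
contact_force: [-0.1, 0.1, -0.6]
opening: 0.998
grip_force: 0.0
```

Run:
```python
from h import *
p=snapshot("wrist");q=snapshot("top")
f=lambda x,s:cv2.resize(x[...,::-1],None,fx=s,fy=s,interpolation=cv2.INTER_CUBIC)
a=f(p["color"][60:260,180:460],2);b=f(q["color"][205:265,240:300],4)
b=cv2.copyMakeBorder(b,0,400-b.shape[0],0,0,cv2.BORDER_CONSTANT)
cv2.imwrite("pics/end.png",np.hstack([a,b])[:,:800])
```

```text
(no output)
```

View pics/end.png

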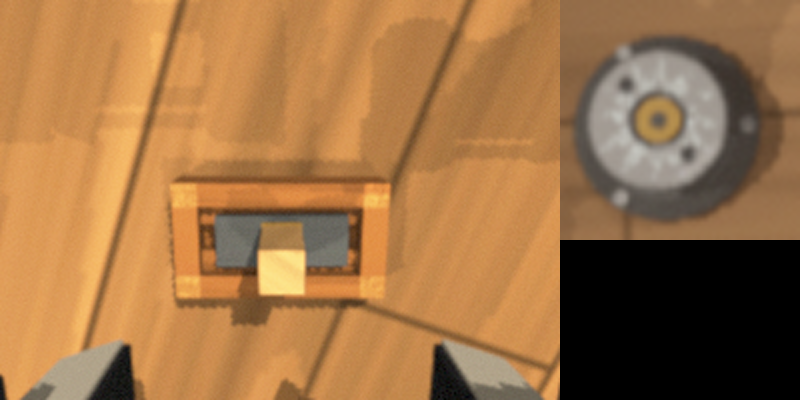

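The spanner stands square in its pocket (plate at about (215–348, 215–268)), and the ring's holes have swung to (627,86) and (688,153). Handing in.

```bash
python3 -c "
from bench import *
print(close_job())"
```

```text
the job is handed in; nothing more can be done
None
```

I turned the lock ring clockwise about 1.1 rad until the torque jumped at its stop, then put the spanner back upright in its rest and let go of it. I handed the job in at about 21 s; the hand-in gave no verdict.

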